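Nest the second cup on the speaker stud and snap its cap on

TASK

Close up the speaker end: set the loose grey cup over the stud so that it nests concentrically on the same-shaped cup already there, then press the black ribbed snap cap straight down onto the stud until you feel it click. Keep pressing after the click until the rubber ring under the cup is squeezed nearly flat, and finish like that: the fingers stay on the cap, still pressing it down, nothing let go. Leave the other things on the bench where they are.

Things in the scene. Friction and masses are not known exactly. Their poses are not given: they have to be found in the camera images.
- shell: opened round speaker half, fixed to the bench: black disc 210 across, grey fabric rim 24 tall, small posts and a green circuit board (below 32 high). Origin: centre of its underside, on the bench, z up. On its axis stands the stud; round the stud stands the first grey cup, shaped like the loose one, its mouth 8 above this origin
- nest (a point): point on the stud's axis, 26 above the shell's origin: where the loose cup's origin comes to lie when nested over the first cup (18 higher than that one), down to 22 while the rubber ring is squeezed. The nested cup's neck then ends 80 above the shell's origin
- stud_tip (a point): tip of the fixed upright metal stud, 94 above the shell's origin. The stud is 18 thick up to 74 above that origin, then 12.6; its last 7 taper to 8. It runs through the first cup's neck
- barbs (a point): on the stud's axis, 84 above the shell's origin, where three little spring barbs stand out widest, 18.8 across. A cap pushed down meets them with its underside about 88 above the shell's origin, needs up to 6 to 12 N, and clicks past at 84 to 81 (the push drops, the barbs then draw it down), just before it meets the nested cup's neck at 80
- seal (a joint): rubber ring (30 across, 22 hole, 4 tall) on the first cup's neck, under the nested cup; it carries the nested cup's top. Value: how far it is squeezed down, m: 0 free, 0.004 flat. Springy: 1.5 N to start, about 9.5 N for flat. With the cap clicked on but not pressed it is squeezed 1.5 mm at most
- cup: loose grey hollow cup, standing mouth down on the bench, like a bell: skirt 68 across at the bottom, 48 at the top, 40 tall, wall 2.5, top plate 4 thick; on it a straight round neck 30 across and 14 tall (54 overall) with a 22 hole right through. Origin: centre of the mouth (lowest face), z up through the neck; it stands as placed, neck up
- cap: loose black ribbed round snap cap, 33 across over the ribs, 26 tall, closed flat top, standing open side down. Its opening underneath is 15.2 across (a lip 3 thick), 23 wide above, 20 deep in all. Origin: centre of its underside, z up
- screwdriver: loose screwdriver, 190 long, lying flat; origin at its middle underside. Bystander
- phone: dead phone, slab 72 x 148 x 9, lying flat. Bystander; origin at its underside
- charger: white charger block, 50 x 50 x 30. Bystander; origin at its underside
- spool: grey solder spool, 56 across, 38 tall, standing. Bystander; origin at its underside
- collar: plain black open ring, 34 across, 14 tall, with a clear 23 hole right through: not the cap. Bystander; origin at its underside
- capacitor: aluminium capacitor can, 22 across, 30 tall, standing. Bystander; origin at its underside
- pot: white open pot, 56 across, 40 tall, mouth up. Bystander; origin at its underside
Not all that is in view belongs to the job. What is shaped like the cap but green or orange is not meant.

How it is judged:
By the outcome, as a careful person would: the job done as asked, in the order asked, and still so for the second after the job is handed in, while the arm keeps its last pose, push and grip.
It also fails if it takes over 54 s, if anything falls off the work surface, if the arm or the gripper's body presses on something with over 40 N, if the wrist force passes 120 N, or if a joint passes its speed limit or range.

ROBOT

A 7-joint arm with a two-finger parallel gripper is mounted at the origin on the work surface. World frame = base frame: x ahead of the robot, y to its left, z up, the work surface at z = 0. Lengths are in m, angles in rad, forces in N, time in s.
With the tool pointing down it reaches from about 0.425 to 1.025 m from the base axis. Payload 9.4 kg.
Tool frame: the origin (TCP) lies midway between the tips of the shut fingers; the grasp point (between the pads) lies 19 mm behind it; z points along the fingers, y is the line along which they close (so a half turn about z gives the same grasp; the last joint's range is limited). The gripper opens to 85 mm and grips with 20 to 120 N. Pads are 22 mm wide; open, the fingers measure 114 mm over their backs; the gripper's body (76 mm by 85 mm) begins 54 mm behind the grasp point. The pads swing forward as they close: fully open they stand 13 mm farther back than shut.
Start: joints at [-1.215, 0.599, -0.003, 1.599, 0.002, 0.943, -0.08], TCP at [0.304, 0.658, 0.231] pointing down, gripper open.
Joint ranges: [-2.57, 2.57], [-0.35, 1.97], [-1.29, 1.29], [0.11, 2.56], [-1.05, 4.19], [0.11, 1.86], [-2.63, 2.63]. Speed limits (rad/s): [2.22, 2.22, 3.01, 3.01, 3.14, 3.14, 3.14].

INTERFACE

Orientations are given as a rotation vector (axis times angle).
In Python, from rig import move_to, move_l, move_j, release, clamp, hold, inverse_kinematics, get_image, MotionError, close_job, get_clock, get_joints, get_joint_vel, get_tau, get_ee_pos, get_tcp_rot, get_wrist_force, get_torque, get_opening, get_gripper_force gives the robot as it stands. Calls block until the motion is done:
- move_to(position, orientation): joint-space move of the TCP to a pose.
- move_l(position, rot=None, feed=0.15): straight line of the TCP; rot=None keeps the orientation; feed is the mean speed in m/s.
- move_j(angles): joint-space move.
- release() and clamp(): open the fingers fully, or close them until they stop; the grip force is fixed at half the most.
- hold(seconds).
- inverse_kinematics(position, orientation): joint angles nearest the present ones, or None.
- get_image(name): name is "side" or "top" or "wrist"; returns a dict with "frame" (420x560x3 uint8, blue, green, red), "fx", "fy", "cx", "cy" (pixels), "dist" ([k1, k2, p1, p2, k3] as OpenCV has them; the pictures are not rectified), "rvec" (rotation vector, rad) and "tvec" (3), from world to camera coordinates, as OpenCV has them; the wrist camera has in their place "tool_from_camera" (4x4, takes a point from camera to tool coordinates, whose origin is the TCP and whose axes are the flange's). Camera axes: x right, y down, z forward; pixel columns grow to the right and rows downward; lengths in m; the calibration is good to about 2 mm. A picture is of the moment at which its call begins: read the wrist's pose just before it. There is no depth.
A pose or a line that the arm cannot do raises MotionError and nothing moves.
- close_job(): hands the job in; it is judged then, once.
Readings, each from a call of its own:
- get_clock(): time.
- get_joints(): joint angles.
- get_joint_vel(): joint speeds.
- get_tau(): joint torques, N m.
- get_ee_pos(): TCP position.
- get_tcp_rot(): TCP orientation.
- get_wrist_force(): force on the tool from outside, world axes, zero at the start.
- get_torque(): the same for the moment, N m.
- get_opening(): finger opening in m.
- get_gripper_force(): force on a finger pad.
Only numpy, scipy, OpenCV 4.12 (cv2) and the standard library are available. Lean on these libraries where they do the work, as an engineer would, in place of code of your own. Each camera call takes 0.05 s, during which the arm holds its last target. There are 200 camera calls.

## Working session

There is one attempt and no reset: what is moved stays moved. The work goes in short steps, each a Python script; the robot and the scene stay as the last script left them, time stands still between calls to the robot, and variables do not carry over. Pictures are saved under pics/ and viewed, at most 10 in all, crops included, and the job is handed in when it is done.

```bash
mkdir -p pics; ls; python3 - <<'E'
from rig import *
import cv2,numpy as np
print(get_clock(),get_ee_pos(),get_tcp_rot(),get_opening())
for n in("top","side"):
    d=get_image(n); cv2.imwrite(f"pics/{n}0.png",d["frame"])
    print(n,{k:np.round(v,4).tolist() for k,v in d.items() if k!="frame"})
    R=cv2.Rodrigues(np.array(d["rvec"],float))[0]; print(-R.T@np.array(d["tvec"]).ravel())
E
```

```text
pics
0.0 [0.30389586 0.65768695 0.23042746] [-6.74409087e-01 -3.06818569e+00  2.48009415e-03] 0.08512801013895888
top {'fx': 441.127, 'fy': 441.127, 'cx': 288.4455, 'cy': 202.6472, 'dist': [-0.1028, 0.0, 0.0, 0.0, 0.0], 'rvec': [2.15, -2.211, 0.0738], 'tvec': [0.0311, 0.544, 1.0779]}
[0.4634733  0.01016866 1.11532626]
side {'fx': 522.4335, 'fy': 522.4335, 'cx': 279.1154, 'cy': 204.5153, 'dist': [-0.1176, 0.0, 0.0, 0.0, 0.0], 'rvec': [0.5546, -2.7862, 1.0386], 'tvec': [0.5424, 0.1937, 1.1945]}
[0.28171887 0.796566   1.02203648]
```

View pics/top0.png

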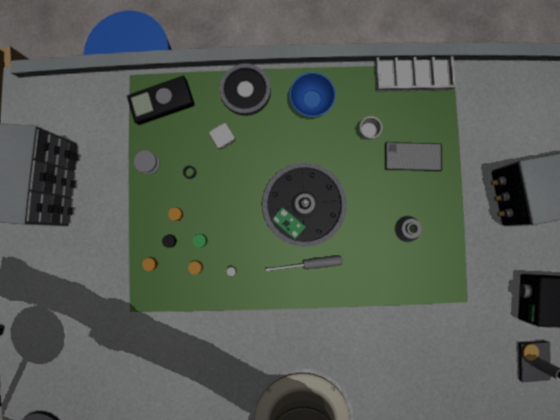

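View pics/side0.png

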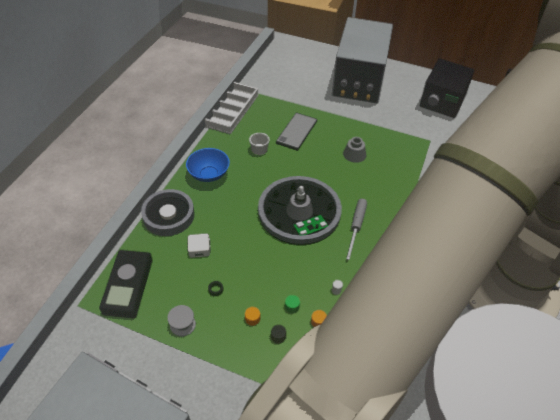

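The top view shows the loose cup at (410,228), the stud in the shell at (305,204), and the black cap at (169,241). Orange and green caps surround the black one, and the collar is at (190,172). The side view agrees.

```bash
cat > h.py <<'E'
from rig import *
import cv2,numpy as np
from scipy.spatial.transform import Rotation as Ro
def ray(d,uv,T=None):
    K=np.array([[d["fx"],0,d["cx"]],[0,d["fy"],d["cy"]],[0,0,1]])
    p=cv2.undistortPoints(np.array([[uv]],float),K,np.array(d["dist"],float))[0,0]
    v=np.array([p[0],p[1],1.])
    if T is not None: return T[:3,3],T[:3,:3]@v
    R=cv2.Rodrigues(np.array(d["rvec"],float))[0]
    return -R.T@np.array(d["tvec"],float).ravel(),R.T@v
def onz(d,uv,z,T=None):
    o,v=ray(d,uv,T); return o+v*(z-o[2])/v[2]
def wrist():
    T=np.eye(4); T[:3,:3]=Ro.from_rotvec(get_tcp_rot()).as_matrix(); T[:3,3]=get_ee_pos()
    d=get_image("wrist"); return d,T@np.array(d["tool_from_camera"])
def down(yaw): # tool z down, tool y axis (closing line) at world angle yaw
    y=np.array([np.cos(yaw),np.sin(yaw),0]); z=np.array([0,0,-1.])
    return Ro.from_matrix(np.array([np.cross(y,z),y,z]).T).as_rotvec()
E
python3 - <<'E'
from h import *
d=get_image("top")
for n,uv,z in [("cup",(410.5,228.5),.054),("stud",(305.5,203.5),.08),("cap",(169,241),.026),("o1",(175,214),.026),("g",(199.5,241),.026),("o2",(195,268),.026),("o3",(150,264),.026)]:
    p=onz(d,uv,z); print(n,p.round(4),np.hypot(p[0],p[1]).round(3))
R=Ro.from_rotvec(get_tcp_rot()).as_matrix(); print("tool y",np.degrees(np.arctan2(R[1,1],R[0,1])),R.round(2).tolist())
w,T=wrist(); print(np.round(w["tool_from_camera"],3).tolist(),w["fx"])
c=onz(d,(169,241),.026)
for n,p in [("cup",(.425+.0,-.28)),("stud",(.5,0))]:
  pass
for yaw in range(-180,180,30):
  out=[]
  for uv,z in [((410.5,228.5),.054),((305.5,203.5),.08),((169,241),.026)]:
    p=onz(d,uv,z); 
    for h in (.03,.25):
      q=inverse_kinematics([p[0],p[1],h if z!=.08 else h+.1],down(np.radians(yaw))); out.append(None if q is None else round(q[6],2))
  print(yaw,out)
E
```

```text
cup [ 0.4712 -0.2775  0.054 ] 0.547
stud [ 0.5371 -0.0245  0.08  ] 0.538
cap [0.457  0.3154 0.026 ] 0.555
o1 [0.5238 0.2994 0.026 ] 0.603
g [0.4552 0.2387 0.026 ] 0.514
o2 [0.3889 0.2511 0.026 ] 0.463
o3 [0.401  0.3643 0.026 ] 0.542
tool y 65.20850626029998 [[-0.91, 0.42, -0.0], [0.42, 0.91, -0.0], [-0.0, -0.0, -1.0]]
[[0.001, -0.958, -0.288, 0.074], [1.0, 0.001, -0.0, 0.0], [0.001, -0.288, 0.958, -0.142], [0.0, 0.0, 0.0, 1.0]] 355.3610768680531
-180 [np.float64(2.54), np.float64(-1.95), np.float64(2.59), np.float64(-2.56), np.float64(1.78), np.float64(2.13)]
-150 [np.float64(-1.22), np.float64(-1.43), np.float64(-1.57), np.float64(-2.16), np.float64(2.17), np.float64(2.57)]
-120 [np.float64(-0.7), np.float64(-1.07), np.float64(-1.04), np.float64(-1.63), np.float64(2.57), np.float64(-2.04)]
-90 [np.float64(-0.64), np.float64(-0.31), np.float64(-1.0), np.float64(-1.23), np.float64(-1.55), np.float64(-1.8)]
-60 [np.float64(-0.28), np.float64(0.25), np.float64(-0.56), np.float64(-0.82), np.float64(-1.16), np.float64(-1.39)]
-30 [np.float64(0.07), np.float64(0.64), np.float64(-0.17), np.float64(-0.36), np.float64(-0.81), np.float64(-0.96)]
0 [np.float64(0.42), np.float64(1.01), np.float64(0.22), np.float64(0.12), np.float64(-0.49), np.float64(-0.53)]
30 [np.float64(0.77), np.float64(1.36), np.float64(0.61), np.float64(0.6), np.float64(-0.09), np.float64(-0.09)]
60 [np.float64(1.12), np.float64(1.75), np.float64(1.01), np.float64(1.09), np.float64(0.3), np.float64(0.36)]
90 [np.float64(1.45), np.float64(2.21), np.float64(1.4), np.float64(1.58), np.float64(0.69), np.float64(0.8)]
120 [np.float64(1.69), np.float64(2.11), np.float64(1.79), np.float64(2.06), np.float64(1.05), np.float64(1.25)]
150 [np.float64(2.09), np.float64(-2.48), np.float64(2.2), np.float64(2.53), np.float64(1.43), np.float64(1.69)]
```

```bash
python3 - <<'E'
from h import *
o=down(np.radians(18))
move_to([.4712,-.2775,.159],o); hold(.2); d,T=wrist(); cv2.imwrite("pics/cup1.png",d["frame"]); np.savez("pics/cup1",T=T)
print(get_clock(),get_ee_pos())
E
```

```text
3.775 [ 0.4713854  -0.27731667  0.15900883]
```

View pics/cup1.png

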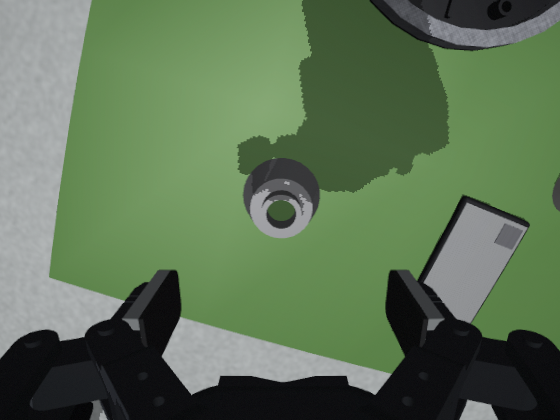

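The loose cup is centred around (281,205). The bright ring is its top plate and the dark hole is near (281,211). I'll zoom in to separate the neck rim from the plate.

```bash
python3 - <<'E'
import cv2
f=cv2.imread("pics/cup1.png")[150:250,230:330]
cv2.imwrite("pics/cup1z.png",cv2.resize(f,(600,600),interpolation=cv2.INTER_NEAREST))
E
```

```text
(no output)
```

View pics/cup1z.png

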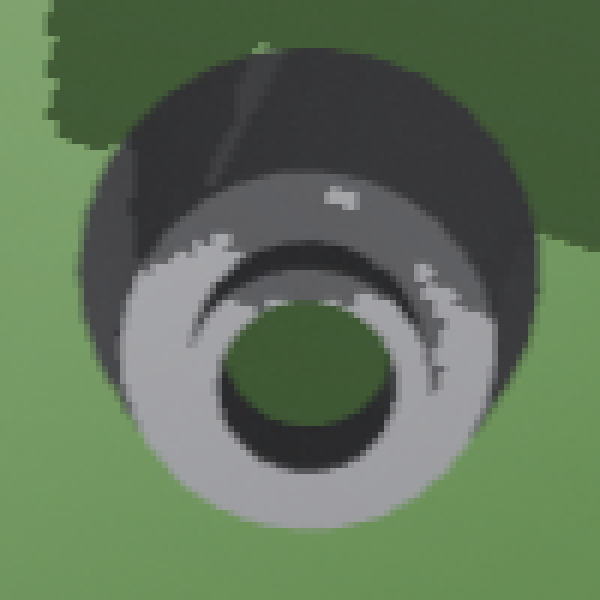

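The neck's hole rim spans (266.2–296.0, 200.0–228.7), so its centre is (281.1,214.4) at z = 54 mm. I'll grasp the neck with the fingertips just above the top plate, lift, and look over the stud.

```bash
python3 - <<'E'
from h import *
o=down(np.radians(18)); T=np.load("pics/cup1.npz")["T"]
d=get_image("wrist"); p=onz(d,(281.1,214.4),.054,T); print(p)
move_l([p[0],p[1],.043],o,feed=.12)
print("pre",get_wrist_force()); clamp(); print(get_opening(),get_gripper_force(),get_wrist_force(),get_ee_pos())
np.save("pics/cupgrasp",np.r_[p,get_ee_pos()])
move_l([p[0],p[1],.20],feed=.2); print(get_opening(),get_wrist_force())
move_to([.5371-.0,-.0245,.28],o); hold(.2)
d,T=wrist(); cv2.imwrite("pics/stud1.png",d["frame"]); np.savez("pics/stud1",T=T)
print(get_clock(),get_ee_pos(),get_opening())
E
```

```text
[ 0.47159509 -0.28197302  0.054     ]
pre [ 0.10378885  0.83702187 -0.16831438]
0.027163241514406564 58.55434276163578 [-0.79175104  0.41183029  7.37618648] [ 0.47182135 -0.28197475  0.04359192]
0.02695986009144417 [-0.45650076 -1.39137804 -0.95203651]
7.7833 [ 0.53690483 -0.02577722  0.27975586] 0.02696190046623169
```

View pics/stud1.png

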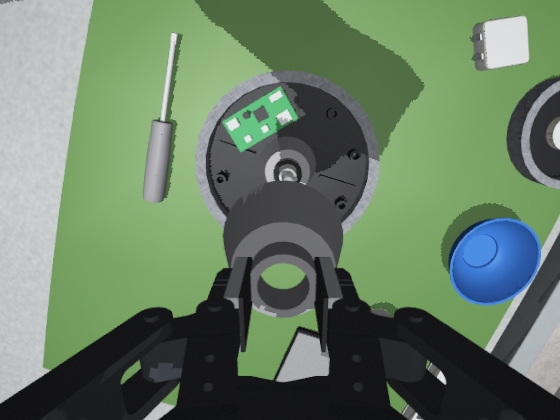

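The cup is held upright between the fingers, with its neck hole around (285,285). The stud tip is visible at about (288,175). I'll zoom both side by side.

```bash
python3 - <<'E'
import cv2,numpy as np
f=cv2.imread("pics/stud1.png")
a=cv2.resize(f[140:190,258:318],None,fx=6,fy=6,interpolation=0)
b=cv2.resize(f[245:325,240:330],None,fx=4,fy=4,interpolation=0)
c=np.zeros((330,740,3),np.uint8); c[:300,:360]=a; c[:320,370:730]=b
cv2.imwrite("pics/stud1z.png",c)
E
```

```text
(no output)
```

View pics/stud1z.png

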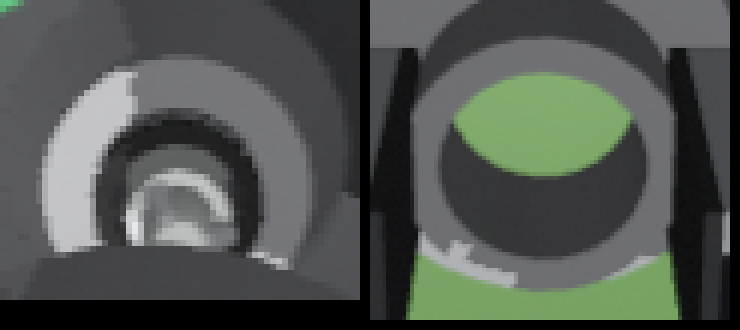

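The cup's hole rim centre is at (283.5,286.5). The stud is partly hidden by the cup, so I'll shift back for a clear view.

```bash
python3 - <<'E'
from h import *
T=np.load("pics/stud1.npz")["T"]
p0=get_ee_pos(); move_l(p0+np.array([.309,-.951,0])*.045,feed=.2); hold(.15)
d0=get_image("top")
d,T2=wrist(); f=d["frame"]; cv2.imwrite("pics/stud2.png",f); np.savez("pics/stud2",T=T2)
h=onz(d,(283.5,286.5),p0[2]+.0104,T); print("cup in hand rel TCP",h-p0)
K=np.array([[d["fx"],0,d["cx"]],[0,d["fy"],d["cy"]],[0,0,1]])
P=np.linalg.inv(T2)@np.r_[.537,-.027,.094,1]; uv=cv2.projectPoints(P[None,:3],np.zeros(3),np.zeros(3),K,np.array(d["dist"],float))[0].ravel(); print(uv,get_clock())
u,v=(uv-[48,36]).astype(int); v=max(v,0); print(u,v)
cv2.imwrite("pics/stud2z.png",cv2.resize(f[v:v+72,u:u+96],None,fx=8,fy=8,interpolation=0))
E
```

```text
cup in hand rel TCP [5.96683940e-05 2.94946369e-04 1.04000000e-02]
[282.72633386 137.89529925] 8.4167
234 101
```

View pics/stud2z.png

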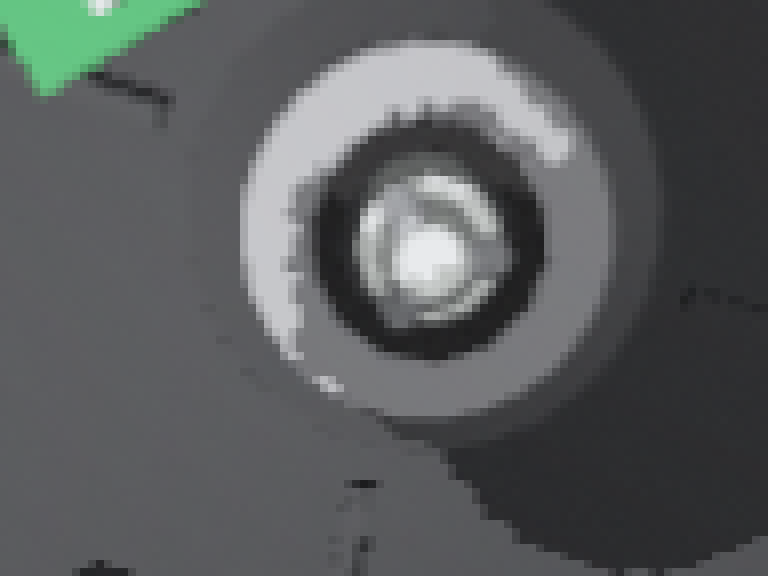

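The tip disc is centred at crop (430.5,255), which is pixel (287.8,132.9). The rubber ring is at (287.7,131.0) and the first cup's plate at (287.4,129.6), so I can cross-check the axis at three heights.

```bash
python3 - <<'E'
from h import *
T=np.load("pics/stud2.npz")["T"]; d=get_image("top")
w=get_image("wrist")
for uv,z in [((287.8,132.9),.094),((287.7,131.0),.066),((287.4,129.6),.048)]: print(onz(w,uv,z,T))
print(onz(d,(305.5,203.5),.08))
E
```

```text
[ 0.53998431 -0.02129354  0.094     ]
[ 0.54034821 -0.02157926  0.066     ]
[ 0.54023859 -0.02152522  0.048     ]
[ 0.53707394 -0.02446012  0.08      ]
```

```bash
python3 - <<'E'
from h import *
x,y=.5401,-.0217; o=down(np.radians(18))
move_l([x,y,.155],o,feed=.2); hold(.1); e=get_ee_pos(); print(e,get_wrist_force())
cx,cy=2*x-e[0],2*y-e[1]
for z in (.13,.105,.09,.08,.075,.072,.0705,.0695,.0685,.0675):
    move_l([cx,cy,z],feed=.06); F=get_wrist_force(); print(z,get_ee_pos().round(4),F.round(2),get_opening().round(4))
    if F[2]>3.5 or np.hypot(F[0],F[1])>6: break
print(get_clock())
E
```

```text
[ 0.54093842 -0.02231382  0.15617561] [-0.72511934 -0.42290977 -0.25730941]Traceback (most recent call last):
  File "<stdin>", line 6, in <module>
AttributeError: 'float' object has no attribute 'round'
```

```bash
python3 - <<'E'
from h import *
x,y=.5401,-.0217; hold(.1); print(get_ee_pos(),get_clock())
for z in (.105,.09,.08,.075,.072,.0705,.0695,.0685,.0675):
    move_l([x,y,z],feed=.06); hold(.1); F=get_wrist_force(); print(z,get_ee_pos().round(4),F.round(2))
    if F[2]>3.5 or np.hypot(F[0],F[1])>6: break
print(get_clock())
E
```

```text
[ 0.53934331 -0.0212116   0.13004571] 10.1
0.105 [ 0.5402 -0.0218  0.1051] [ 0.32 -0.18 -0.86]
0.09 [ 0.5401 -0.0218  0.0899] [-0.62  1.08 -1.66]
0.08 [ 0.54   -0.0217  0.0799] [ 0.02  0.54 -1.02]
0.075 [ 0.5401 -0.0217  0.0749] [-0.4  -0.56 -0.9 ]
0.072 [ 0.5401 -0.0217  0.072 ] [-0.22 -0.45 -0.47]
0.0705 [ 0.5401 -0.0217  0.0705] [-0.62  0.89 -0.66]
0.0695 [ 0.5402 -0.0217  0.0696] [ 0.06 -0.03  0.85]
0.0685 [ 0.5402 -0.0217  0.0686] [-0.9  -0.19  3.23]
0.0675 [ 0.5402 -0.0217  0.0676] [-0.94  0.12  4.77]
13.7833
```

The cup seated smoothly, with first contact at 69.5 mm as expected. I'll release it, photograph the nest, and move over the cap.

```bash
python3 - <<'E'
from h import *
x,y=.5401,-.0217; o=down(np.radians(18))
move_l([x,y,.0695],feed=.06); release(); move_l([x,y,.20],feed=.25); hold(.2)
d,T=wrist(); f1=d["frame"]; np.savez("pics/nest",T=T)
move_to([.457,.3154,.131],o); hold(.25)
d,T=wrist(); f2=d["frame"]; np.savez("pics/cap",T=T); cv2.imwrite("pics/nest.png",f1); cv2.imwrite("pics/cap.png",f2)
a=cv2.resize(f1[150:250,230:330],None,fx=4,fy=4,interpolation=0); b=cv2.resize(f2[150:250,230:330],None,fx=4,fy=4,interpolation=0)
c=np.zeros((600,800,3),np.uint8); c[:400,:400]=a; c[:400,400:]=b; c[400:,:266]=cv2.resize(f2,(266,200))
cv2.imwrite("pics/nc.png",c); print(get_clock(),get_ee_pos())
E
```

```text
17.1917 [0.45754908 0.31471498 0.13124529]
```

View pics/nc.png

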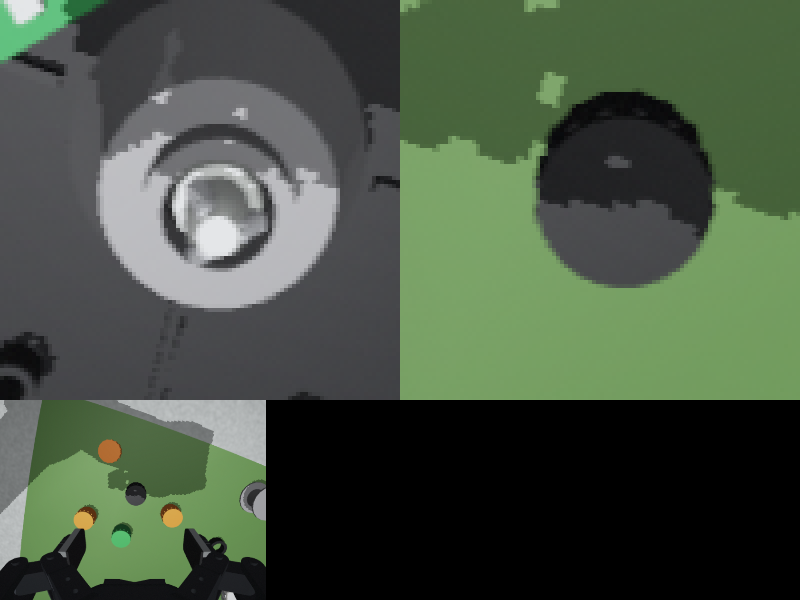

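The left panel shows the neck hole centred at (284.4,203.8) with the tip at (284.3,209.5). In the right panel the cap's top disc is centred at (286.4,200.8). With the closing line horizontal in the image, the neighbouring caps clear the fingers.

```bash
python3 - <<'E'
from h import *
o=down(np.radians(18)); N=np.load("pics/nest.npz")["T"]; C=np.load("pics/cap.npz")["T"]
d=get_image("wrist")
print("neck",onz(d,(284.4,203.75),.08,N),"tip",onz(d,(284.25,209.5),.094,N))
p=onz(d,(286.4,200.75),.026,C); print("cap",p)
move_l([p[0],p[1],.06],o,feed=.15); hold(.1); print(get_ee_pos(),get_wrist_force())
move_l([p[0],p[1],.004],o,feed=.08); hold(.1); print(get_ee_pos(),get_wrist_force())
clamp(); hold(.1); print(get_opening(),get_gripper_force(),get_wrist_force(),get_ee_pos(),get_clock())
E
```

```text
neck [ 0.54032263 -0.02185837  0.08      ] tip [ 0.54031616 -0.02224744  0.094     ]
cap [0.45835312 0.32067076 0.026     ]
[0.45886486 0.32077414 0.06091274] [ 0.42618187  0.83274382 -0.03422971]
[0.45863234 0.32082123 0.00446136] [ 0.49390081  0.95932118 -0.20332042]
0.03048901534442348 58.82721997797489 [-1.25584715 -1.22241995  5.84975785] [0.45836545 0.32075372 0.00445934] 19.575
```

The nested neck is within 0.5 mm of the stud axis, and the cap is gripped. I'll lift it and check how it sits in the hand.

```bash
python3 - <<'E'
from h import *
o=down(np.radians(18))
p=get_ee_pos(); move_l([p[0],p[1],.15],o,feed=.2); print(get_opening())
move_to([.5402,-.0218,.135],o); hold(.3); print(get_ee_pos(),get_wrist_force(),get_clock())
d,T=wrist(); f=d["frame"]; np.savez("pics/hand",T=T); cv2.imwrite("pics/hand.png",f)
cv2.imwrite("pics/handz.png",cv2.resize(f[180:330,190:370],None,fx=4,fy=4,interpolation=0))
E
```

```text
0.02980165772285737
[ 0.54028696 -0.02085607  0.13501093] [-0.10972475  0.5589188  -0.35243008] 22.0833
```

View pics/handz.png

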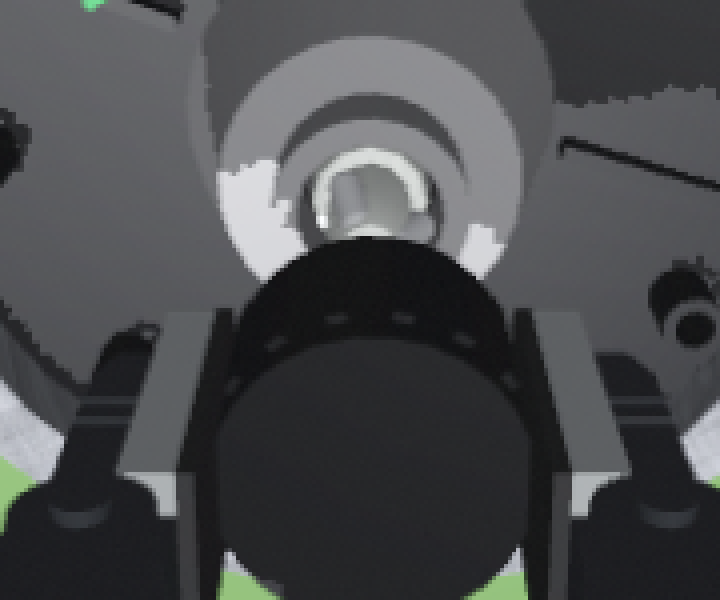

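The cap sits upright in the fingers. Its top disc spans x 216–530 in the crop with its widest row near y ≈ 475, so its centre is about (283.3,298.8). The stud tip lies just ahead of it.

```bash
python3 - <<'E'
from h import *
T=np.load("pics/hand.npz")["T"]; d=get_image("wrist"); p=get_ee_pos()
g=onz(d,(283.25,298.75),p[2]+.0216,T)-p; print("cap rel TCP",g)
o=down(np.radians(18)); x,y=.5402,-.0218
for z in (.105,.0985,.095,.093,.092,.091,.090,.089,.088,.087,.086,.085,.084,.083):
    move_l([x,y,z],o,feed=.05); hold(.1); F=get_wrist_force(); print(z,get_ee_pos().round(4),F.round(2),round(get_opening(),4))
    if F[2]>20 or np.hypot(F[0],F[1])>8: break
print(get_clock())
E
```

```text
cap rel TCP [-0.00022262  0.0017531   0.0216    ]
0.105 [ 0.5404 -0.0219  0.1052] [ 0.83  0.94 -0.41] 0.0301
0.0985 [ 0.5402 -0.0218  0.0985] [ 0.19  0.01 -0.41] 0.0302
0.095 [ 0.5402 -0.0218  0.095 ] [-0.25  0.07 -0.28] 0.0302
0.093 [ 0.5402 -0.0218  0.093 ] [ 0.59 -1.13 -1.  ] 0.0299
0.092 [ 0.5402 -0.0218  0.092 ] [ 0.05  0.07 -0.01] 0.0301
0.091 [ 0.5402 -0.0218  0.091 ] [-0.01  0.51  0.59] 0.0299
0.09 [ 0.5402 -0.0218  0.0901] [0.2  0.91 3.95] 0.0303
0.089 [ 0.5404 -0.0219  0.0892] [-0.53 -0.17  5.39] 0.0301
0.088 [ 0.5403 -0.0218  0.0878] [ 1.65  0.54 -1.41] 0.0302
0.087 [ 0.5401 -0.0219  0.0869] [-0.04 -0.8  -0.45] 0.0301
0.086 [ 0.54   -0.0217  0.0858] [-0.18 -0.07 -4.97] 0.0304
0.085 [ 0.5399 -0.0217  0.0847] [ 0.72  0.22 -8.58] 0.0302
0.084 [ 0.5402 -0.0218  0.0842] [-1.05  0.24 -2.76] 0.0301
0.083 [ 0.5403 -0.0218  0.0832] [-1.91  0.49  2.75] 0.0302
27.6167
```

The cap clicked: the push rose to about 5.4 N, then the barbs pulled it down, and the ring is now being squeezed. I'll keep pressing until it is nearly flat.

```bash
python3 - <<'E'
from h import *
o=down(np.radians(18)); x,y=.5402,-.0218
for z in (.0825,.082,.0815,.081,.0805,.080,.0795,.079,.0785):
    move_l([x,y,z],o,feed=.03); hold(.25); F=get_wrist_force(); print(z,get_ee_pos().round(4),F.round(2),round(get_opening(),4))
    if F[2]>16: break
hold(.5); print(get_ee_pos(),get_wrist_force(),get_clock())
E
```

```text
0.0825 [ 0.5403 -0.0218  0.0825] [-1.9   0.32  3.73] 0.0303
0.082 [ 0.5403 -0.0218  0.082 ] [-1.95  1.02  4.58] 0.0303
0.0815 [ 0.5403 -0.0218  0.0816] [-1.21  0.48  5.27] 0.0302
0.081 [ 0.5403 -0.0218  0.0812] [-1.2   0.24  6.83] 0.0303
0.0805 [ 0.5403 -0.0218  0.0807] [-2.39  1.38  6.92] 0.0304
0.08 [ 0.5403 -0.0218  0.0804] [-2.18  1.01 11.05] 0.0303
0.0795 [ 0.5403 -0.0218  0.0803] [-2.67  0.89 16.33] 0.0303
[ 0.54034308 -0.02180818  0.080356  ] [-3.74800443  1.03225705 16.68736416] 31.6167
```

The force now climbs steeply at TCP z 80.3 mm, against 80.4 mm predicted for a flat ring. It is holding steadily at about 16 N, so I'm handing in.

```bash
python3 -c "
from rig import *
print(close_job())"
```

```text
the job is handed in; nothing more can be done
None
```

The loose cup is nested on the first one, within about 0.5 mm of the stud axis; the black cap clicked on at about 5.4 N, and I handed in at about 32 s with the fingers still on it, pressing at about 16 N with the ring squeezed flat by the force and height readings (no verdict was returned).

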